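# Run the microscope carriage towards the slide rack with the jog stick

## Robot

A 7-joint arm with a two-finger parallel gripper is mounted at the origin on the work surface. World frame = base frame: x ahead of the robot, y to its left, z up, the work surface at z = 0. Lengths are in m, angles in rad, forces in N, time in s.
With the tool pointing down it reaches from about 0.425 to 0.8 m from the base axis. Payload 8.3 kg.
Tool frame: the origin (TCP) lies between the finger pads; the fingertips stand 17 mm ahead of it and the grasp point (between the pads) lies 2 mm behind it; z points along the fingers, y is the direction in which the jaws open and shut (so a half turn about z gives the same grasp; the last joint's range is limited). The gripper opens to 85 mm and grips with 20 to 120 N. Pads are 22 mm wide; open, the fingers measure 114 mm over their backs; the gripper's body (76 mm by 85 mm) begins 54 mm behind the grasp point. The pads swing forward as they close: fully open they stand 13 mm farther back than shut.
Start: joints at [-1.168, 0.383, 0.016, 1.37, -0.006, 1.388, -0.046], TCP at [0.281, 0.558, 0.248] pointing down, gripper open.
Joint ranges: [-2.95, 2.95], [-0.25, 2.06], [-1.52, 1.56], [0.18, 2.33], [-1.44, 4.58], [0.02, 2.06], [-3.01, 3.01]. Speed limits (rad/s): [2.39, 2.39, 3.01, 3.01, 3.14, 3.14, 3.14].

## Interface

Orientations are given as [roll, pitch, yaw] about the fixed x, y, z axes, in that order (R = Rz(yaw) Ry(pitch) Rx(roll)).
In Python, from cell import env gives the robot as it stands.
- The arm moves only by the shell command python3 -m inch 'ROWS' [OPENING] [FORCE]. ROWS is JSON, a list of rows, each an object of numbers: "x", "y", "z": the shift along the tool's x, y, z in cm; "wx", "wy", "wz": the turn, a rotation vector about the tool's x, y, z in rad. A call has 1 to 8 rows; each row is the pose to reach, as a shift and turn from the pose commanded when the call began, along the tool's axes at that moment; what a row does not reach only later rows make up. A row lasts 1/12 s, in which the tool goes at most 41.7 mm and 7.16 degrees, less where a joint would pass 70% of its speed; a pose out of reach is approached as far as the arm can. A call with a gripper value outside its range is refused whole. OPENING is the closure, from 0 (fully open) to 1 (shut), set as the call begins (- or left out, the last holds). The fingers move at their own pace and stop on an object; FORCE is the grip in N (left out, the last holds). Time passes only in rows, so rows that repeat a pose let the fingers close. It gives the time, the measured TCP pose, the force and the opening at its end, in the units of the state.
- env.get_state(): the state, without advancing time (a new reading comes with each control period).
- env.snapshot(name): name is "scene" or "top" or "wrist"; returns the picture (384x512x3 uint8, red, green, blue); there is no depth.
- env.camera_params(name): a dict with "fx", "fy", "cx", "cy" (pixels), "world_to_cam" (4x4, takes a point from world to camera coordinates). Camera axes: x right, y down, z forward; pixel columns grow to the right and rows downward; lengths in m; the calibration is good to about 2 mm. The wrist camera is an equidistant fisheye: a pixel r from the principal point sees the ray r / f radians off the axis. A picture is of the moment at which its call begins: read the wrist's pose just before it. camera_params takes no time and is no camera call; for the wrist camera it gives the pose at the moment of the call.
- env.finish_job(): hands the job in, once; it reports no verdict.
The state is a dict: "time": time; "qpos": joint angles; "joint_vel": joint speeds; "tau": joint torques, N m; "tcp_pos": TCP position; "tool_rot": TCP orientation; "force": force on the tool from outside, world axes, zero at the start; "wrist_torque": the same for the moment, N m; "width": finger opening in m.
Only numpy, scipy, OpenCV 4.12 (cv2) and the standard library are available. Lean on these libraries where they do the work, as an engineer would, in place of code of your own. Each camera call takes 0.05 s, during which the arm holds its last target. There are 200 camera calls.

## Task

Run the microscope's slide carriage out towards the loading side: tilt the tall joystick in the row of control boxes well over (about 20 degrees) towards the end of the row where the wooden slide rack stands, and hold it there for two seconds. Then let it come back to the centre, and leave it standing upright. Do not tilt it the other way, and leave the short joystick alone.

Things in the scene. Friction and masses are not known exactly. Their poses are not given: they have to be found in the camera images.
- jog_box: Fixed grey box, 110 x 100 x 50 mm (x, y, height), with the tall joystick. Origin: centre of its underside, on the table; z up. The stick tilts only along the box's y (black slot in an aluminium plate). Its pivot: centre of the box's top, 50 mm up. Two like boxes, with a short stick and with a dial (under 100 mm high in all), stand 190 mm or more away, small loose objects up to 55 mm high between.
- jog_stick (a joint): Tall stick's tilt, rad: 0 upright, positive towards the box's +y, stops at +-0.49. Above the pivot, upright: 10 mm shaft with rubber boot to 43 mm, then a black cylinder grip, 26 mm diameter, from 43 to 105 mm (93 to 155 mm above the table). A spring of 1 Nm/rad (about 5 N at the grip at 20 degrees) centres it in half a second without overshoot. Push or grip it; the microscope's carriage follows.
- short_stick (a joint): Tilt, rad, of the short stick, 0 upright (mushroom head of 40 mm diameter, its top 44 mm above its own box). To be left alone.
- slide_rack: Fixed low wooden rack, 90 x 60 x 45 mm, with five upright glass slides that stand out to 72 mm, at the left (y about +0.42 m) or right (y about -0.42 m) end of the row of boxes; a round white pot stands at the other end. Origin: centre of its underside. Tilt the stick towards the box's +y if the rack's y is positive, else towards its -y.

How it is judged:
By the outcome, as a careful person would: the job done as asked, in the order asked, and still so for the second after the job is handed in, with the robot touching nothing.
It also fails if it takes over 32 s, if anything falls off the work surface, if the arm or the gripper's body presses on something with over 40 N, if the wrist force passes 120 N, or if a joint passes its speed limit or range.

## Working session

There is one attempt and no reset: what is moved stays moved. The work goes in short steps, Python scripts to look and compute and a shell command to move; the robot and the scene stay as the last step left them, time stands still between calls to the robot, and variables do not carry over. Pictures are saved under pics/ and viewed, about 8 in all and at most 12, crops included, and the job is handed in when it is done.

```bash
mkdir -p pics; ls
python3 - <<'E'
from cell import env
import cv2,numpy as np
s=env.get_state();print({k:np.round(v,3) for k,v in s.items()})
for n in("scene","top"):
    cv2.imwrite(f"pics/{n}0.png",env.snapshot(n)[:,:,::-1]);p=env.camera_params(n);print(n,p)
E
```

```text
pics
{'time': np.float64(0.0), 'qpos': array([-1.168,  0.384,  0.016,  1.371, -0.006,  1.388, -0.046]), 'joint_vel': array([-0.001,  0.001, -0.   , -0.001,  0.   , -0.001, -0.   ]), 'tau': array([-0.0000e+00, -6.2760e+01,  8.4400e-01, -3.7183e+01,  1.7000e-02,
        1.4000e-02, -0.0000e+00]), 'tcp_pos': array([0.28 , 0.558, 0.247]), 'tool_rot': array([-3.14 ,  0.   ,  2.676]), 'force': array([-0.27 ,  0.082,  0.489]), 'wrist_torque': array([-0.038,  0.05 ,  0.001]), 'width': np.float64(0.085)}
scene {'fx': 455.51266588830026, 'fy': 455.51266588830026, 'cx': 254.2681776817358, 'cy': 187.51685061395253, 'world_to_cam': array([[-0.57976199,  0.81455808, -0.01926591,  0.3082148 ],
       [ 0.46099417,  0.30843246, -0.832078  , -0.17432089],
       [-0.67183362, -0.49128867, -0.55432394,  1.68773943],
       [ 0.        ,  0.        ,  0.        ,  1.        ]])}
top {'fx': 481.85664724041055, 'fy': 481.85664724041055, 'cx': 255.88920296223773, 'cy': 202.06616070165813, 'world_to_cam': array([[-1.17645749e-02, -9.99930662e-01,  5.15878917e-04,
         8.72056666e-03],
       [-9.80289813e-01,  1.14317368e-02, -1.97233864e-01,
         5.36312920e-01],
       [ 1.97214291e-01, -2.82608341e-03, -9.80356332e-01,
         1.21077379e+00],
       [ 0.00000000e+00,  0.00000000e+00,  0.00000000e+00,
         1.00000000e+00]])}
```

View pics/scene0.png

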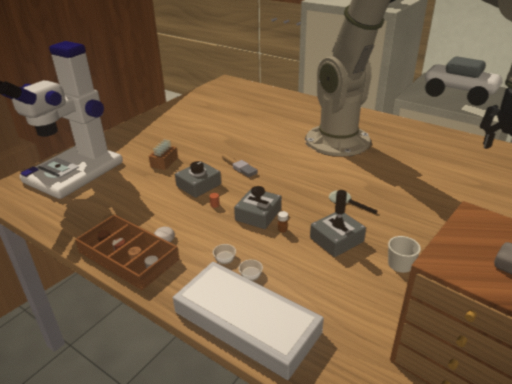

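View pics/top0.png

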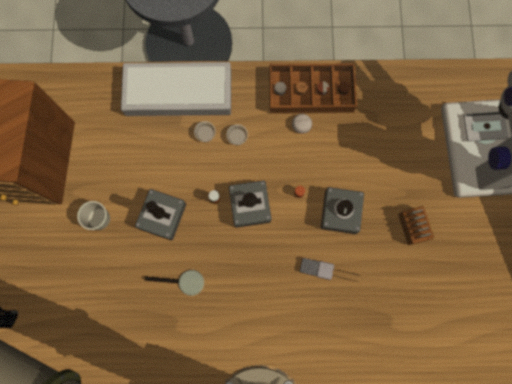

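Run:
```python
import cv2,numpy as np
a=cv2.imread("pics/top0.png")[170:260,120:220];b=cv2.imread("pics/scene0.png")[175:265,290:390]
cv2.imwrite("pics/crop0.png",np.vstack([cv2.resize(a,None,fx=3.3,fy=3.3,interpolation=2),cv2.resize(b,None,fx=3.3,fy=3.3,interpolation=2)]))
```

```text
(no output)
```

View pics/crop0.png

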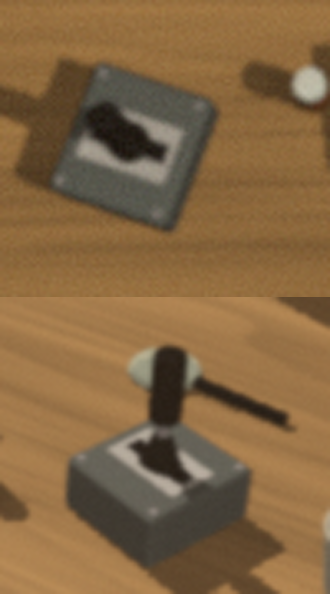

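```bash
cat > h.py <<'E'
from cell import env
import numpy as np
def ray(n,u,v):
    p=env.camera_params(n);T=p["world_to_cam"];R=T[:3,:3]
    return -R.T@T[:3,3],R.T@np.array([(u-p["cx"])/p["fx"],(v-p["cy"])/p["fy"],1])
def onz(n,u,v,z):
    o,d=ray(n,u,v);return o+d*(z-o[2])/d[2]
def tri(a,b):
    (o1,d1),(o2,d2)=ray(*a),ray(*b)
    t=np.linalg.lstsq(np.c_[d1,-d2],o2-o1,rcond=None)[0]
    p,q=o1+t[0]*d1,o2+t[1]*d2;return (p+q)/2,np.linalg.norm(p-q)
E
python3 - <<'E'
from h import *
np.set_printoptions(precision=4,suppress=True)
c=np.array([onz("top",120+x/3.3,170+y/3.3,.05) for x,y in[(98,65),(215,105),(172,230),(52,187)]])
print(c,c.mean(0),np.linalg.norm(np.roll(c,-1,0)-c,axis=1))
for a,b in((0,1),(3,2)): e=c[a]-c[b];print("yaw",np.degrees(np.arctan2(-e[0],e[1])))
for a,b in((0,3),(1,2)): e=c[a]-c[b];print("yaw",np.degrees(np.arctan2(e[1],e[0])))
# scene top corners: left,bottom,right
s=np.array([onz("scene",290+x/3.3,175+(y-297)/3.3,.05) for x,y in[(70,462),(152,514),(248,466)]]);print(s,(s[0]+s[2])/2)
print("grip top",tri(("top",120+103/3.3,170+118/3.3),("scene",290+171/3.3,175+(354-297)/3.3)), onz("top",120+103/3.3,170+118/3.3,.155))
print("rack",onz("top",417,225,.045),"pot",onz("top",92,215,.05))
print("cabinet near corners z.2",onz("top",75,122,.25),onz("top",60,203,.25),onz("top",64,203,0))
s=env.get_state();print(s["time"])
E
```

```text
[[0.5737 0.2828 0.05  ]
 [0.5399 0.1885 0.05  ]
 [0.4402 0.2205 0.05  ]
 [0.4754 0.316  0.05  ]] [0.5073 0.252  0.05  ] [0.1002 0.1047 0.1017 0.1038]
yaw -19.718881702038335
yaw -20.241457645892535
yaw -18.637642276738475
yaw -17.804402303111345
[[0.5496 0.1972 0.05  ]
 [0.5701 0.2798 0.05  ]
 [0.4757 0.3156 0.05  ]] [0.5126 0.2564 0.05  ]
grip top (array([0.5099, 0.2553, 0.1534]), np.float64(0.0009762963899812341)) [0.5098 0.2545 0.155 ]
rack [ 0.4719 -0.4184  0.045 ] pot [0.5076 0.4316 0.05  ]
cabinet near corners z.2 [0.6881 0.4138 0.25  ] [0.4998 0.4351 0.25  ] [0.5506 0.5271 0.    ]
0.1
```

```bash
python3 -m inch '[{"x":-2,"y":-2.5,"wz":-0.03},{"x":-4.5,"y":-5.5,"wz":-0.07},{"x":-7.5,"y":-9,"wz":-0.1},{"x":-10.5,"y":-12.5,"wz":-0.13},{"x":-13,"y":-15.5,"wz":-0.13},{"x":-13.8,"y":-16.4,"wz":-0.13},{"x":-13.8,"y":-16.4,"wz":-0.13}]' 1 30
cat > g.py <<'E'
# shift in tool axes (cm) to reach world targets given as box-y offset s of TCP from stick
import sys
from h import *
from scipy.spatial.transform import Rotation as Ro
st=env.get_state();R=Ro.from_euler("xyz",st["tool_rot"]).as_matrix();C=np.array([.510,.2545])
b=np.array([.326,.946]);d=st["tcp_pos"][:2]-C
print("now s,cross,z",d@b*100,d@[.946,-.326]*100,st["tcp_pos"][2],"F·b",st["force"][:2]@b,"tooly angle",np.degrees(np.arctan2(R[1,1],R[0,1])),"w",st["width"],"t",st["time"])
for s,z in zip(sys.argv[1::2],sys.argv[2::2]):
    print(s,z,np.round(R.T@(np.r_[C+b*float(s),float(z)]-st["tcp_pos"])*100,2))
E
python3 g.py .05 .247 .05 .13
```

```text
now s,cross,z 21.23425054060064 -31.6105166495592 0.24737894935988183 F·b -0.31493700078961856 tooly angle 63.31857003202097 w 0.08573471417221114 t 0.1
.05 .247 [-33.47 -11.86   0.06]
.05 .13 [-33.47 -11.84  11.76]$[0]: bad value
```

```bash
python3 -m inch '[{"x":-2.0,"y":-2.5,"z":0.0,"wx":0.0,"wy":0.0,"wz":-0.03},{"x":-4.5,"y":-5.5,"z":0.0,"wx":0.0,"wy":0.0,"wz":-0.07},{"x":-7.5,"y":-9.0,"z":0.0,"wx":0.0,"wy":0.0,"wz":-0.1},{"x":-10.5,"y":-12.5,"z":0.0,"wx":0.0,"wy":0.0,"wz":-0.13},{"x":-13.0,"y":-15.5,"z":0.0,"wx":0.0,"wy":0.0,"wz":-0.13},{"x":-13.8,"y":-16.4,"z":0.0,"wx":0.0,"wy":0.0,"wz":-0.13},{"x":-13.8,"y":-16.4,"z":0.0,"wx":0.0,"wy":0.0,"wz":-0.13}]' 1 30
python3 g.py .05 .247 .05 .13
```

```text
time: 0.68
tcp_pos: [0.3326, 0.3448, 0.2485]
tool_rot: [-3.141, 0.001, 2.799]
force: [0.0, 0.3, -0.0]
width: 0.0009
now s,cross,z 2.762553128039924 -19.728471937737876 0.24847464431565527 F·b 0.2979506854408489 tooly angle 70.34349558205903 w 0.0008828938536375355 t 0.6833
.05 .247 [-19.69   2.46   0.16]
.05 .13 [-19.68   2.47  11.86]
```

```bash
python3 -m inch '[{"x":-2.5,"y":0.5,"z":0.0,"wx":0.0,"wy":0.0,"wz":0.0},{"x":-6.0,"y":1.0,"z":0.0,"wx":0.0,"wy":0.0,"wz":0.0},{"x":-10.0,"y":1.5,"z":0.0,"wx":0.0,"wy":0.0,"wz":0.0},{"x":-14.0,"y":2.0,"z":0.0,"wx":0.0,"wy":0.0,"wz":0.0},{"x":-17.5,"y":2.3,"z":0.0,"wx":0.0,"wy":0.0,"wz":0.0},{"x":-19.5,"y":2.5,"z":0.0,"wx":0.0,"wy":0.0,"wz":0.0},{"x":-19.7,"y":2.5,"z":0.0,"wx":0.0,"wy":0.0,"wz":0.0},{"x":-19.7,"y":2.5,"z":0.0,"wx":0.0,"wy":0.0,"wz":0.0}]'
python3 g.py .05 .13
python3 - <<'E'
from cell import env
import cv2
w=env.snapshot("wrist");p=env.camera_params("wrist");s=env.snapshot("scene")
import numpy as np
cv2.imwrite("pics/c1.png",np.hstack([cv2.resize(w,(400,300)),cv2.resize(s[90:270,220:460],(400,300))])[:,:,::-1])
E
```

```text
time: 1.35
tcp_pos: [0.5254, 0.3081, 0.247]
tool_rot: [-3.14, -0.001, 2.804]
force: [-0.7, 0.3, -1.5]
width: 0.0002
now s,cross,z 5.573568678520373 -0.29470760403969565 0.24702890365970143 F·b 0.06549520091491867 tooly angle 70.65416615042534 w 0.0001581756457587667 t 1.35
.05 .13 [-0.31 -0.55 11.7 ]
```

View pics/c1.png

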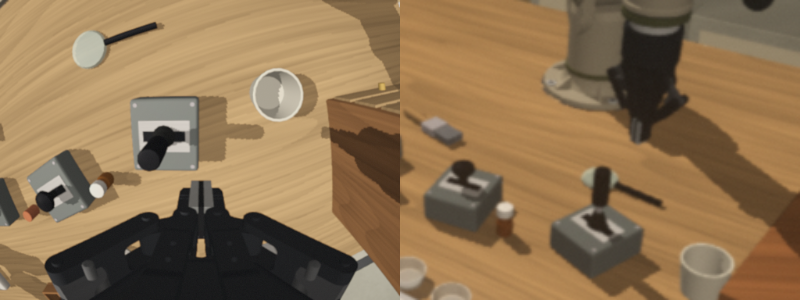

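```bash
python3 -m inch '[{"x":-0.1,"y":0.0,"z":2.0,"wx":0.0,"wy":0.0,"wz":0.0},{"x":-0.2,"y":0.0,"z":4.5,"wx":0.0,"wy":0.0,"wz":0.0},{"x":-0.3,"y":0.0,"z":7.5,"wx":0.0,"wy":0.0,"wz":0.0},{"x":-0.3,"y":0.0,"z":10.0,"wx":0.0,"wy":0.0,"wz":0.0},{"x":-0.3,"y":0.0,"z":11.5,"wx":0.0,"wy":0.0,"wz":0.0},{"x":-0.3,"y":0.0,"z":11.7,"wx":0.0,"wy":0.0,"wz":0.0},{"x":-0.3,"y":0.0,"z":11.7,"wx":0.0,"wy":0.0,"wz":0.0}]'
python3 g.py .03 .13
python3 - <<'E'
from cell import env
import cv2
w=env.snapshot("wrist");s=env.snapshot("scene")
import numpy as np
cv2.imwrite("pics/c2.png",np.hstack([cv2.resize(w,(400,300)),cv2.resize(s[90:270,220:460],(400,300))])[:,:,::-1])
E
```

```text
time: 2.03
tcp_pos: [0.5257, 0.3086, 0.1308]
tool_rot: [-3.14, -0.002, 2.808]
force: [-0.9, -0.0, 0.6]
width: 0.0001
now s,cross,z 5.624724082042344 -0.27863185108887367 0.13077005896643196 F·b -0.30307804090871554 tooly angle 70.8866921480751 w 0.0001211300180165437 t 2.0333
.03 .13 [-0.28 -2.62  0.08]
```

View pics/c2.png

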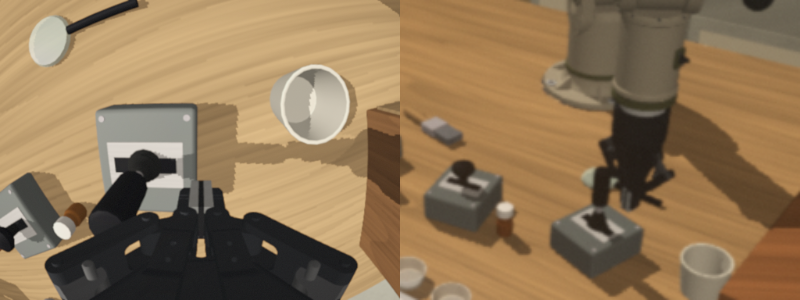

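```bash
python3 -m inch '[{"x":-0.3,"y":-1.0,"z":0.0,"wx":0.0,"wy":0.0,"wz":0.0},{"x":-0.3,"y":-2.0,"z":0.0,"wx":0.0,"wy":0.0,"wz":0.0},{"x":-0.3,"y":-2.8,"z":0.0,"wx":0.0,"wy":0.0,"wz":0.0},{"x":-0.3,"y":-3.4,"z":0.0,"wx":0.0,"wy":0.0,"wz":0.0},{"x":-0.3,"y":-3.9,"z":0.0,"wx":0.0,"wy":0.0,"wz":0.0},{"x":-0.3,"y":-4.2,"z":0.0,"wx":0.0,"wy":0.0,"wz":0.0},{"x":-0.3,"y":-4.2,"z":0.0,"wx":0.0,"wy":0.0,"wz":0.0},{"x":-0.3,"y":-4.2,"z":0.0,"wx":0.0,"wy":0.0,"wz":0.0}]'
python3 g.py 0 .13
python3 - <<'E'
from cell import env
import cv2
w=env.snapshot("wrist");s=env.snapshot("scene")
import numpy as np
cv2.imwrite("pics/c3.png",np.hstack([cv2.resize(w,(400,300)),cv2.resize(s[150:260,290:410],(400,300),interpolation=2)])[:,:,::-1])
E
```

```text
time: 2.8
tcp_pos: [0.5169, 0.2672, 0.1319]
tool_rot: [3.14, 0.001, 2.806]
force: [1.8, 1.4, 6.2]
width: 0.0
now s,cross,z 1.4255732607920877 0.24175574482950174 0.13192381759486294 F·b 1.910573847605777 tooly angle 70.75896440804351 w 4.165288855003729e-05 t 2.8
0 .13 [ 0.24 -1.43  0.19]
```

View pics/c3.png

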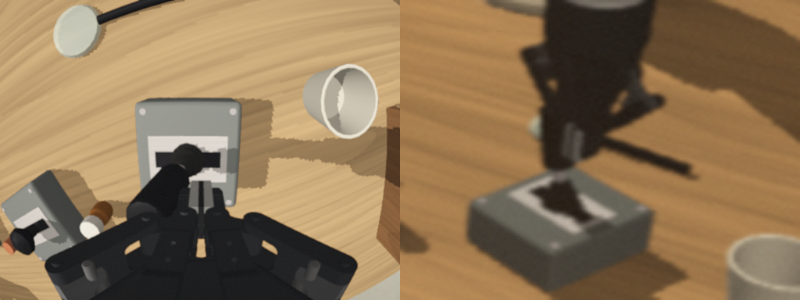

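```bash
python3 -m inch '[{"x":0.1,"y":-0.4,"z":0.0,"wx":0.0,"wy":0.0,"wz":0.0},{"x":0.1,"y":-0.8,"z":0.0,"wx":0.0,"wy":0.0,"wz":0.0},{"x":0.1,"y":-1.2,"z":0.0,"wx":0.0,"wy":0.0,"wz":0.0},{"x":0.1,"y":-1.4,"z":0.0,"wx":0.0,"wy":0.0,"wz":0.0},{"x":0.1,"y":-1.4,"z":0.0,"wx":0.0,"wy":0.0,"wz":0.0},{"x":0.1,"y":-1.4,"z":0.0,"wx":0.0,"wy":0.0,"wz":0.0}]'
python3 g.py -.003 .13
python3 - <<'E'
from cell import env
import cv2
w=env.snapshot("wrist");t=env.snapshot("top");s=env.snapshot("scene")
import numpy as np
cv2.imwrite("pics/c4.png",np.hstack([cv2.resize(w,(400,300)),cv2.resize(s[150:260,290:410],(400,300),interpolation=2)])[:,:,::-1])
for i in range(4): print(np.round(env.get_state()["force"],1)); env.snapshot("top")
E
```

```text
time: 3.4
tcp_pos: [0.5105, 0.2544, 0.1309]
tool_rot: [-3.142, -0.001, 2.806]
force: [2.5, 4.3, -1.6]
width: 0.0001
now s,cross,z 0.004943887634341916 0.051634548815892654 0.13085640796755452 F·b 4.879853902803884 tooly angle 70.7818875704322 w 0.00011337032791401421 t 3.4
-.003 .13 [ 0.05 -0.31  0.09]
[ 3.4  4.5 -1.1]
[ 3.4  4.9 -1. ]
[ 3.4  3.2 -1.5]
[ 3.7  4.4 -0.7]
```

View pics/c4.png

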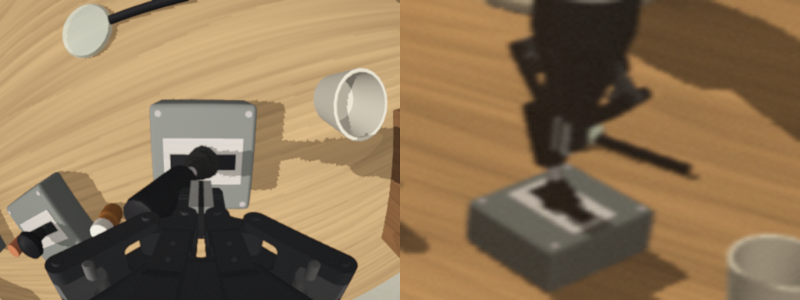

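Run:
```python
from h import *
import cv2
p=env.camera_params("wrist");w=env.snapshot("wrist")
s=env.snapshot("scene");q=env.camera_params("scene")
def pr(P,fish,p):
    c=(p["world_to_cam"]@np.r_[P,1])[:3]
    if fish:
        r=np.hypot(c[0],c[1]);a=np.arctan2(r,c[2]);return p["cx"]+p["fx"]*a*c[0]/r,p["cy"]+p["fy"]*a*c[1]/r
    return p["cx"]+p["fx"]*c[0]/c[2],p["cy"]+p["fy"]*c[1]/c[2]
W=cv2.resize(w[150:350,100:300],(400,400),interpolation=2);S=cv2.resize(s[170:250,300:380],(400,400),interpolation=2)
W=cv2.convertScaleAbs(W,alpha=2.5,beta=20);S=cv2.convertScaleAbs(S,alpha=2,beta=10)
for deg,col in((15,(255,0,0)),(20,(0,255,0)),(25,(0,150,255))):
    t=np.radians(deg)
    for L in(43,105):
        e=np.array([.326,.946])*-np.sin(t)*L/1000
        P=np.r_[.510+e[0],.2545+e[1],.05+np.cos(t)*L/1000]
        u,v=pr(P,1,p);cv2.circle(W,(int((u-100)*2),int((v-150)*2)),2,col,-1)
        u,v=pr(P,0,q);cv2.circle(S,(int((u-300)*5),int((v-170)*5)),2,col,-1)
cv2.imwrite("pics/c5.png",np.hstack([W,S])[:,:,::-1])
```

```text
(no output)
```

View pics/c5.png

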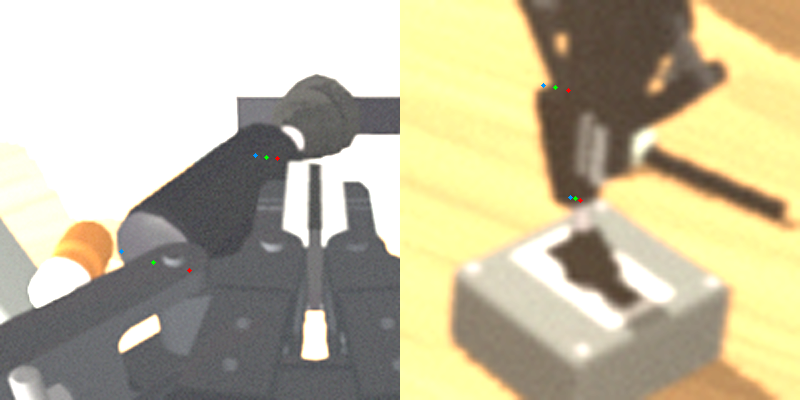

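```bash
python3 -m inch '[{"x":0.0,"y":-0.15,"z":0.0,"wx":0.0,"wy":0.0,"wz":0.0},{"x":0.0,"y":-0.3,"z":0.0,"wx":0.0,"wy":0.0,"wz":0.0},{"x":0.0,"y":-0.3,"z":0.0,"wx":0.0,"wy":0.0,"wz":0.0},{"x":0.0,"y":-0.3,"z":0.0,"wx":0.0,"wy":0.0,"wz":0.0},{"x":0.0,"y":-0.3,"z":0.0,"wx":0.0,"wy":0.0,"wz":0.0},{"x":0.0,"y":-0.3,"z":0.0,"wx":0.0,"wy":0.0,"wz":0.0},{"x":0.0,"y":-0.3,"z":0.0,"wx":0.0,"wy":0.0,"wz":0.0},{"x":0.0,"y":-0.3,"z":0.0,"wx":0.0,"wy":0.0,"wz":0.0}]'
for i in 1 2 3; do python3 -m inch '[{"x":0.0,"y":0.0,"z":0.0,"wx":0.0,"wy":0.0,"wz":0.0},{"x":0.0,"y":0.0,"z":0.0,"wx":0.0,"wy":0.0,"wz":0.0},{"x":0.0,"y":0.0,"z":0.0,"wx":0.0,"wy":0.0,"wz":0.0},{"x":0.0,"y":0.0,"z":0.0,"wx":0.0,"wy":0.0,"wz":0.0},{"x":0.0,"y":0.0,"z":0.0,"wx":0.0,"wy":0.0,"wz":0.0},{"x":0.0,"y":0.0,"z":0.0,"wx":0.0,"wy":0.0,"wz":0.0},{"x":0.0,"y":0.0,"z":0.0,"wx":0.0,"wy":0.0,"wz":0.0},{"x":0.0,"y":0.0,"z":0.0,"wx":0.0,"wy":0.0,"wz":0.0}]' ; done; python3 g.py .055 .13
```

```text
time: 4.52
tcp_pos: [0.5093, 0.2521, 0.1308]
tool_rot: [3.141, -0.001, 2.807]
force: [3.7, 4.4, -0.7]
width: -0.0002
time: 5.18
tcp_pos: [0.5093, 0.2521, 0.1308]
tool_rot: [3.141, -0.001, 2.807]
force: [2.2, 5.1, -1.2]
width: 0.0003
time: 5.85
tcp_pos: [0.5093, 0.2521, 0.1308]
tool_rot: [3.142, -0.001, 2.807]
force: [2.4, 5.2, -1.4]
width: 0.0003
time: 6.52
tcp_pos: [0.5093, 0.2521, 0.1308]
tool_rot: [3.142, -0.001, 2.807]
force: [2.8, 4.8, -1.2]
width: 0.0
now s,cross,z -0.24905567285596653 0.009738204744785513 0.13078164769009643 F·b 5.433762558757254 tooly angle 70.82075025363335 w 2.0457852939961987e-06 t 6.5167
.055 .13 [0.03 5.75 0.08]
```

```bash
python3 -m inch '[{"x":0.0,"y":-0.2,"z":0.0,"wx":0.0,"wy":0.0,"wz":0.0},{"x":0.0,"y":-0.2,"z":0.0,"wx":0.0,"wy":0.0,"wz":0.0},{"x":0.0,"y":-0.2,"z":0.0,"wx":0.0,"wy":0.0,"wz":0.0},{"x":0.0,"y":-0.2,"z":0.0,"wx":0.0,"wy":0.0,"wz":0.0},{"x":0.0,"y":-0.2,"z":0.0,"wx":0.0,"wy":0.0,"wz":0.0},{"x":0.0,"y":-0.2,"z":0.0,"wx":0.0,"wy":0.0,"wz":0.0},{"x":0.0,"y":-0.2,"z":0.0,"wx":0.0,"wy":0.0,"wz":0.0},{"x":0.0,"y":-0.2,"z":0.0,"wx":0.0,"wy":0.0,"wz":0.0}]'
for i in 1 2 3; do python3 -m inch '[{"x":0.0,"y":0.0,"z":0.0,"wx":0.0,"wy":0.0,"wz":0.0},{"x":0.0,"y":0.0,"z":0.0,"wx":0.0,"wy":0.0,"wz":0.0},{"x":0.0,"y":0.0,"z":0.0,"wx":0.0,"wy":0.0,"wz":0.0},{"x":0.0,"y":0.0,"z":0.0,"wx":0.0,"wy":0.0,"wz":0.0},{"x":0.0,"y":0.0,"z":0.0,"wx":0.0,"wy":0.0,"wz":0.0},{"x":0.0,"y":0.0,"z":0.0,"wx":0.0,"wy":0.0,"wz":0.0},{"x":0.0,"y":0.0,"z":0.0,"wx":0.0,"wy":0.0,"wz":0.0},{"x":0.0,"y":0.0,"z":0.0,"wx":0.0,"wy":0.0,"wz":0.0}]' |grep force; done
python3 -m inch '[{"x":0.0,"y":0.4,"z":0.0,"wx":0.0,"wy":0.0,"wz":0.0},{"x":0.0,"y":0.9,"z":0.0,"wx":0.0,"wy":0.0,"wz":0.0},{"x":0.0,"y":1.5,"z":0.0,"wx":0.0,"wy":0.0,"wz":0.0},{"x":0.0,"y":2.2,"z":0.0,"wx":0.0,"wy":0.0,"wz":0.0},{"x":0.0,"y":3.0,"z":0.0,"wx":0.0,"wy":0.0,"wz":0.0},{"x":0.0,"y":4.0,"z":0.0,"wx":0.0,"wy":0.0,"wz":0.0},{"x":0.0,"y":5.0,"z":0.0,"wx":0.0,"wy":0.0,"wz":0.0},{"x":0.0,"y":5.8,"z":0.0,"wx":0.0,"wy":0.0,"wz":0.0}]'
python3 -m inch '[{"x":0.0,"y":0.0,"z":-1.0,"wx":0.0,"wy":0.0,"wz":0.0},{"x":0.0,"y":0.0,"z":-3.0,"wx":0.0,"wy":0.0,"wz":0.0},{"x":0.0,"y":0.0,"z":-6.0,"wx":0.0,"wy":0.0,"wz":0.0},{"x":0.0,"y":0.0,"z":-8.5,"wx":0.0,"wy":0.0,"wz":0.0},{"x":0.0,"y":0.0,"z":-10.0,"wx":0.0,"wy":0.0,"wz":0.0},{"x":0.0,"y":0.0,"z":-10.0,"wx":0.0,"wy":0.0,"wz":0.0},{"x":0.0,"y":0.0,"z":-10.0,"wx":0.0,"wy":0.0,"wz":0.0}]'
python3 - <<'E'
from cell import env
import cv2
w=env.snapshot("wrist");s=env.snapshot("scene")
import numpy as np
cv2.imwrite("pics/c6.png",np.hstack([cv2.resize(w,(400,300)),cv2.resize(s[90:270,220:460],(400,300))])[:,:,::-1])
E
```

```text
time: 7.18
tcp_pos: [0.5085, 0.2504, 0.1308]
tool_rot: [3.141, -0.001, 2.807]
force: [2.2, 5.9, -1.7]
width: -0.0002
force: [2.7, 5.9, -1.1]
force: [2.6, 6.0, -1.0]
force: [2.9, 5.0, -0.5]
time: 9.85
tcp_pos: [0.5282, 0.3051, 0.1305]
tool_rot: [-3.14, -0.001, 2.806]
force: [0.0, 0.2, -0.2]
width: -0.0003
time: 10.43
tcp_pos: [0.5288, 0.304, 0.2326]
tool_rot: [3.14, 0.001, 2.805]
force: [0.3, -1.1, -1.3]
width: 0.0002
```

View pics/c6.png

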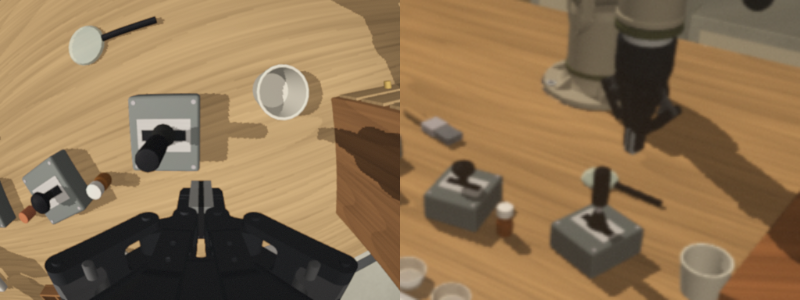

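The stick is upright again: the grip in the scene view is at the same place as at first, about (600,185). The gripper is clear of it and nothing else has moved.

```bash
python3 -c "
from cell import env
print(env.finish_job())"
```

```text
the job is handed in; nothing more can be done
None
```

The tall joystick was tilted towards the slide rack, held there for well over two seconds, and left standing upright, and the job is handed in. The rack stands at y ≈ -0.42 m, so I pushed towards the box's -y with closed fingers from the far side, and nothing pushed the stick the other way.

- **Tilt:** I had no direct reading of the angle. At the first hold, a picture with the expected grip positions drawn in fitted about 20°. The push force of 5.4–6.5 N during the holds that followed corresponds to about 20–24°. I held at about 20–21° for some 2.5 s, then pushed 2 mm further and held another 2.5 s.
- **Stop:** The force rose steadily with no jump, so the stick did not reach its end stop.
- **End state:** I let the stick back slowly, then lifted the gripper clear. The last picture shows it upright, with the short stick and the loose objects where they were. The wrist force was back near zero, and the clock read about 10.5 s.
- **Errors:** My first move command was refused for its row format and moved nothing; no check failed.

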